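# Fetch the hidden grating plate from the covered insert case

## Robot

A 6-joint arm with a two-finger parallel gripper is mounted at the origin on a cart in front of the work surface, level with it; the furniture and walls round the work are solid. World frame = base frame: x ahead of the robot, y to its left, z up, the work surface at z = 0. Lengths are in mm, angles in rad, forces in N, time in s.
With the tool pointing down it reaches from about 350 to 775 mm from the base axis. Payload 7.3 kg.
Tool frame: the origin (TCP) lies at the very end of the fingers, on their centre line; the grasp point (between the pads) lies 19 mm behind it; z points along the fingers, y is the line along which they close (so a half turn about z gives the same grasp; the last joint's range is limited). The gripper opens to 92 mm and grips with 3 to 60 N. Pads are 19 mm wide; open, the fingers measure 130 mm over their backs; the gripper's body (75 mm by 190 mm) begins 47 mm behind the grasp point.
Start: joints at [1.091, 0.342, 1.524, -0, 1.275, -0.146], TCP at [171.995, 496.047, 226.741] pointing down, gripper open.
Joint ranges: [-2.53, 2.53], [-0.77, 2.02], [0.04, 2.7], [-1, 4.14], [0.28, 2.66], [-3.11, 3.11]. Speed limits (rad/s): [2.57, 2.57, 3.14, 3.14, 3.14, 3.14].

## Interface

Orientations are given as [roll, pitch, yaw] about the fixed x, y, z axes, in that order (R = Rz(yaw) Ry(pitch) Rx(roll)).
In Python, from plant import * gives the robot as it stands.
- The arm moves only by the tool arm_command, never from a script. Its arguments are lists of equal length, an entry for each row: "gripper": the finger opening in mm, from 0 to 91.8; "dp": the shift along the tool's x, y, z in units of 25 mm (1.0 is 25 mm), a list of three; "twist": the turn about the tool's z in units of 5 degrees (1.0 is 5 degrees). A call has exactly 5 rows; each row shifts and turns the commanded pose from where the row before left it, along the tool's axes as they then stand; what a row does not reach is not made up. A row lasts 1/8 s, in which the tool goes at most 62.5 mm and 10.7 degrees, less where a joint would pass 70% of its speed; a pose out of reach is approached as far as the arm can. A call is refused whole if a number of a shift passes 1 or a number of a turn 1, either way. A call with a gripper value outside its range is refused whole. The fingers move at their own pace and stop on an object; the grip force is fixed at half the most. Time passes only in rows, so rows that do not move let the fingers close, or fill a call up. It gives the time, the measured TCP pose, the force, the opening and the grip force at its end, in the units of the state.
- get_obs(): the state, without advancing time (a new reading comes with each control period).
- capture(name): name is "side" or "top" or "wrist"; returns the picture (400x640x3 uint8, red, green, blue); there is no depth.
- get_calibration(name): a dict with "mtx" (3x3 intrinsics, pixels), "position" and "attitude" of the camera in the world; the wrist camera has in their place "mount" (4x4, takes a point from camera to tool coordinates, whose origin is the TCP and whose axes are the flange's). Camera axes: x right, y down, z forward; pixel columns grow to the right and rows downward; lengths in mm; the calibration is good to about 2 mm. A picture is of the moment at which its call begins: read the wrist's pose just before it. get_calibration takes no time and is no camera call.
- close_job(): hands the job in; it is judged then, once.
The state is a dict: "time": time; "joint_positions": joint angles; "dq": joint speeds; "tau": joint torques, N m; "tool_pos": TCP position; "tcp_rot": TCP orientation; "contact_force": force on the tool from outside, world axes, zero at the start; "moment": the same for the moment, N m; "grip_width": finger opening in mm; "finger_force": force on a finger pad.
Only numpy, scipy, OpenCV 4.12 (cv2) and the standard library are available. Lean on these libraries where they do the work, as an engineer would, in place of code of your own. Each camera call takes 0.05 s, during which the arm holds its last target. There are 200 camera calls.

## Task

Get out the grating plate, the one with the orange tab, that is kept under the wooden flap of the white insert case: first move the spice jar off the flap and stand it upright on the bare worktop, then lift the flap and lay it right back against its stop. Draw the grating plate up out of the case, leaving the blue-tabbed slicing plate in its groove, and finish still holding the grating plate in the gripper, upright and still, tab uppermost, over the middle of the white bowl with its lower edge roughly ten centimetres above the rim. Do not disturb the bowl or the mug, lemon and tomato tin standing about.

Things in the scene. Friction and masses are not known exactly. Their poses are not given: they have to be found in the camera images.
- case: White case, wooden flap on top; 140 x 140 x 115 mm without flap, floor and walls 5 mm, fixed. Origin: centre of underside, z up. Flap hinge on its +y side, free edge on -y. Inside, two grooves along x, 11 mm wide, at y = -40 and +15 mm, between ribs 55 mm high at |x| 45 to 65 mm, each hold one upright plate; which is where varies. Wall cabinets hang 0.48 m up beyond x = 0.6, a hood at the left.
- flap (a joint): Flap angle, rad: 0 shut, 2.0 at its stop, leaning 25 deg outward past upright. Flap 6 mm thick, 142 mm square, 0.12 kg. Hinge axis parallel to the case's x, at y = +70, z = 115 mm in the case's frame. Turns easily (under 1.5 N at the grip); let go below 1.35 it falls shut, above 1.65 it falls to the stop and rests there.
- flap_grip (a point): Centre of the flap's dark steel grip: bar 30 mm long, 14 mm thick, parallel to the hinge, on a 10 mm wide middle post; 24 mm above the flap's upper face, 122 mm from the hinge along the flap; at (0, -52, 145) mm in the case's frame when shut. Pinched by its two ends (closing along the case's x) it pivots between the pads. Axes turn with the flap; parallel to the case's when shut.
- jar: Spice jar with black cap and pinkish-red contents, 41 mm diameter, 105 mm tall, about 0.11 kg, standing on the flap. Origin: centre of its underside; z along its axis.
- grater: Grating plate: white frame 116 (x) x 8 (y) x 66 (z) mm, steel dimpled field, orange tab 24 (x) x 16 (y) mm from z = 66 to 102 mm amid the top edge; 0.09 kg. Origin: centre of its lower edge, z towards the tab. Starts upright in a groove under the flap, lower edge 5 mm and tab top 107 mm above the worktop, its x along the case's x.
- grater_tab (a point): Point in the orange tab to grip, 86 mm above the plate's lower edge. The case has room for fingers on all sides of the tab; closing along the case's x keeps the gripper clear of the other plate and of the laid-back flap.
- slicer: Slicing plate, same size and shape as the grating plate but with a blue tab and a slanting black slot; stands in the other groove. Origin: centre of its lower edge.
- bowl: White open bowl, 130 mm rim diameter, 60 mm tall, 0.45 kg, on the worktop to the robot's right of the case. Origin: centre of its underside. Between case and bowl, behind x = 0.46 m, stands a fixed cream toaster about 210 mm high. The worktop left (+y) of the case is free for 150 mm.
- mug: White mug with dark dots, 82 x 117 x 91 mm, a bystander at the right. Origin at its underside.
- lemon: Yellow lemon, 71 x 53 x 51 mm, a bystander in front, between case and bowl. Origin at its underside.
- tomato_tin: Small food tin with a yellow and red label, 57 mm diameter, 72 mm tall, a bystander behind the work. Origin: centre of its underside.
There are look-alikes about, which are no part of the job. What is shaped like the bowl but purple is not meant.

How it is judged:
By the outcome, as a careful person would: the job done as asked, in the order asked, and still so for the second after the job is handed in, while the arm keeps its last pose, push and grip.
It also fails if it takes over 70 s, if anything falls off the work surface, if the arm or the gripper's body presses on something with over 40 N, if the wrist force passes 120 N, or if a joint passes its speed limit or range.

## Working session

There is one attempt and no reset: what is moved stays moved. The work goes in short steps, Python scripts to look and compute and a tool call to move; the robot and the scene stay as the last step left them, time stands still between calls to the robot, and variables do not carry over. Pictures are saved under pics/ and viewed, at most 10 in all, crops included, and the job is handed in when it is done.

Besides the shell and the picture viewer there is one more tool, called after "Emit:" as name([rows], argument=value, ...), one row to a line, values as JSON. arm_command: Moves the arm, as the interface text tells. Its arguments: {"type":"object","properties":{"gripper":{"type":"array"},"dp":{"type":"array"},"twist":{"type":"array"}},"required":["gripper","dp","twist"]}

```bash
mkdir -p pics; python3 - <<'E'
from plant import *
import cv2,numpy as np
o=get_obs();print(o)
for n in("side","top","wrist"):
    c=get_calibration(n);print(n,c)
a=capture("side");b=capture("top")
cv2.imwrite("pics/s0.png",a[:,:,::-1]);cv2.imwrite("pics/t0.png",b[:,:,::-1])
E
ls
```

```text
{'time': 0.0, 'joint_positions': array([ 1.09099913e+00,  3.42700652e-01,  1.52501223e+00, -3.11708086e-05,
        1.27539097e+00, -1.45946103e-01]), 'dq': array([ 4.74160195e-05, -7.46508931e-05,  9.63700666e-04, -5.67886713e-04,
        1.76298099e-05, -1.19610129e-03]), 'tau': array([ 1.58747025e-03, -4.31255114e+01, -2.44218117e+01,  7.18911644e-02,
        5.61749493e-02, -1.27872236e-04]), 'tool_pos': array([171.80669235, 495.66425579, 226.0580856 ]), 'tcp_rot': array([-3.14009318e+00, -1.90281635e-04,  2.80775051e+00]), 'contact_force': array([-0.40381353, -0.20325858,  0.48957385]), 'moment': array([-0.01469475, -0.0002245 , -0.00885081]), 'finger_force': 0.0, 'grip_width': 91.88103658455519}
side {'mtx': array([[368.7129042 ,   0.        , 322.3790032 ],
       [  0.        , 368.7129042 , 202.83649941],
       [  0.        ,   0.        ,   1.        ]]), 'position': array([ 427.41423286, -857.40757343, 1092.9739798 ]), 'attitude': array([-2.55764509,  0.01447161, -0.17537372])}
top {'mtx': array([[368.45212116,   0.        , 312.20929674],
       [  0.        , 368.45212116, 193.16573599],
       [  0.        ,   0.        ,   1.        ]]), 'position': array([ 321.07989728, -239.69812587, 1216.54799628]), 'attitude': array([-2.95558275,  0.01641079, -1.5505333 ])}
wrist {'mtx': array([[350.14005778,   0.        , 322.30680442],
       [  0.        , 350.14005778, 196.16342299],
       [  0.        ,   0.        ,   1.        ]]), 'mount': array([[ 4.50853651e-04, -9.69185037e-01, -2.46333432e-01,
         6.51853002e+01],
       [ 9.99999387e-01,  6.86183169e-04, -8.69492559e-04,
         1.79668151e+00],
       [ 1.01172903e-03, -2.46332889e-01,  9.69184752e-01,
        -1.58119503e+02],
       [ 0.00000000e+00,  0.00000000e+00,  0.00000000e+00,
         1.00000000e+00]])}
pics
```

View pics/s0.png

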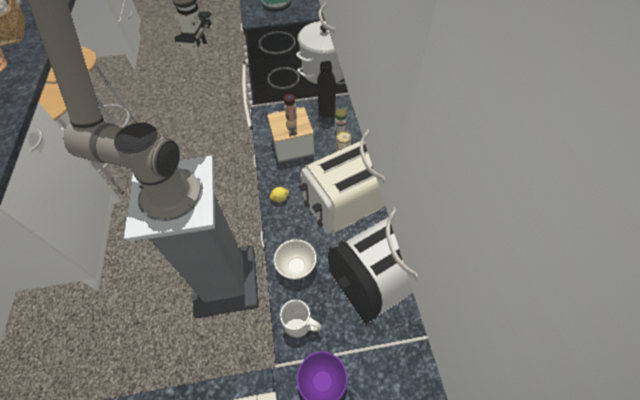

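View pics/t0.png

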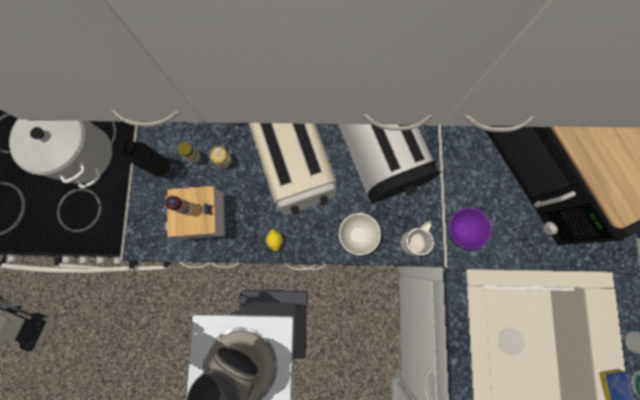

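The side and top views show the case (top view about (196,212)) with its grip at (208,209), towards the robot's right. The jar's cap is at (173,202), the white bowl at (360,235) and the lemon at (274,240).

```bash
cat > h.py <<'E'
import numpy as np,cv2
from scipy.spatial.transform import Rotation as R
from plant import *
def cam(n,o=None):
    c=get_calibration(n)
    if n!="wrist": return c["mtx"],R.from_euler('xyz',c["attitude"]).as_matrix(),np.array(c["position"])
    T=R.from_euler('xyz',o["tcp_rot"]).as_matrix();m=c["mount"]
    return c["mtx"],T@m[:3,:3],T@m[:3,3]+o["tool_pos"]
def ray(C,uv):
    K,Rm,p=C;d=Rm@np.linalg.solve(K,[uv[0],uv[1],1.]);return p,d/np.linalg.norm(d)
def onz(C,uv,z):
    p,d=ray(C,uv);return p+d*(z-p[2])/d[2]
def proj(C,X):
    K,Rm,p=C;q=K@(Rm.T@(np.array(X)-p));return q[:2]/q[2]
def two(A,a,B,b):
    p,d=ray(A,a);q,e=ray(B,b);s=np.linalg.lstsq(np.c_[d,-e],q-p,rcond=None)[0]
    x,y=p+s[0]*d,q+s[1]*e;return (x+y)/2,np.linalg.norm(x-y)
def blobs(m,amin=15):
    n,_,s,c=cv2.connectedComponentsWithStats(m.astype(np.uint8));return [(int(s[i,4]),s[i,:4].tolist(),c[i].round(1).tolist()) for i in range(1,n) if s[i,4]>=amin]
E
python3 - <<'E'
from h import *
t=cv2.imread("pics/t0.png");s=cv2.imread("pics/s0.png")
T=cam("top");S=cam("side")
hsv=cv2.cvtColor(t,cv2.COLOR_BGR2HSV)
sub=np.zeros(t.shape[:2],bool);sub[170:250,150:235]=1
w=((hsv[...,0]>8)&(hsv[...,0]<25)&(hsv[...,1]>70)&(hsv[...,2]>110)&sub).astype(np.uint8)
w=cv2.morphologyEx(w,cv2.MORPH_CLOSE,np.ones((7,7)))
c=max(cv2.findContours(w,0,2)[0],key=cv2.contourArea)
r=cv2.minAreaRect(c);print("flap rect",r)
P=np.array([onz(T,q,121) for q in cv2.boxPoints(r)]);print(P.round(0),P.mean(0))
pts=np.array([onz(T,q[0],121)[:2] for q in c],np.float32);print("flap world",cv2.minAreaRect(pts))
print("cap",onz(T,(173,202),226)," grip",onz(T,(208,209),148))
b=(hsv[...,1]<60)&(hsv[...,2]>120);b[:,:335]=0;b[:,385:]=0;b[:205]=0;b[260:]=0
c=max(cv2.findContours(b.astype(np.uint8),0,2)[0],key=cv2.contourArea);e=cv2.minEnclosingCircle(c);print("bowl",e,onz(T,e[0],60),onz(T,(e[0][0]+e[1],e[0][1]),60))
print("mill foot",onz(T,(166,170),0),"top",two(T,(131,147),S,(326,67)),"lemon",onz(T,(274,240),25),"jars",onz(T,(187,150),90), "toasterfront",onz(T,(275,208),150),onz(T,(333,182),150))
up=lambda i,x,y,w,h,k:cv2.resize(i[y:y+h,x:x+w],None,fx=k,fy=k,interpolation=cv2.INTER_CUBIC)
a=up(t,120,130,110,120,4);d=up(s,240,50,110,120,4)
cv2.imwrite("pics/z0.png",np.hstack([cv2.resize(a,(400,436)),cv2.resize(d,(400,436))]))
E
```

```text
flap rect ((191.0, 211.0), (50.0, 48.0), 90.0)
[[542. 227. 121.]
 [544.  79. 121.]
 [392.  69. 121.]
 [390. 213. 121.]] [466.85000132 146.95812188 121.        ]
flap world ((466.7518005371094, 146.96067810058594), (147.54396057128906, 145.1215057373047), 5.356792449951172)
cap [475.95642723 161.38791628 226.        ]  grip [469.1458332   87.48008047 148.        ]
bowl ((359.0643615722656, 233.5059814453125), 21.593013763427734) [ 412.65190497 -365.25730983   60.        ] [ 413.92941843 -432.49514353   60.        ]
mill foot [621.67888767 287.06433759   0.        ] top (array([630.15415671, 290.76074237, 234.90182086]), np.float64(3.5936933228570376)) lemon [389.37913179 -95.68980602  25.        ] jars [666.34749476 186.6382283   90.        ] toasterfront [ 475.35042302 -110.05438487  150.        ] [ 556.10020857 -278.98795321  150.        ]
```

View pics/z0.png

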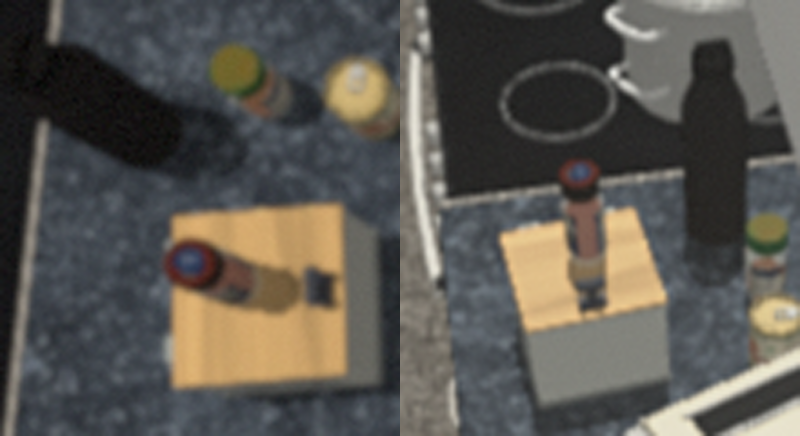

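The zoom shows the jar on the hinge half of the flap, cap at full-view (173,202), and the grip near the right edge at (208,209). The case is nearly square to the world axes. I'll go to a wrist view above it.

```bash
cat > pl.py <<'E'
from h import *
def plan(pos,yaw,n,p0=None,y0=None):
    o=get_obs();p=np.array(o["tool_pos"] if p0 is None else p0,float);y=o["tcp_rot"][2] if y0 is None else y0
    dy=(yaw-y+np.pi)%(2*np.pi)-np.pi
    q0=p.copy();ys=y
    for k in range(n):
        tgt=q0+(np.array(pos)-q0)*(k+1)/n;d=tgt-p
        tx=np.array([np.cos(y),np.sin(y),0]);ty=np.array([np.sin(y),-np.cos(y),0])
        u=np.round(np.array([d@tx,d@ty,-d[2]])/25,2);tw=round(-dy/n/np.radians(5),2)
        p=p+25*(u[0]*tx+u[1]*ty)+[0,0,-25*u[2]];y-=tw*np.radians(5)
        print(u.tolist(),tw,"" if (k+1)%5 else "\n")
    print(p.round(1),round(y,3));return p,y
E
python3 -c "
from pl import *
plan([470,150,285],1.60,20)"
```

```text
[-0.79, -0.46, -0.12] 0.69 
[-0.82, -0.41, -0.12] 0.69 
[-0.84, -0.36, -0.11] 0.69 
[-0.85, -0.31, -0.12] 0.69 
[-0.88, -0.25, -0.12] 0.69 

[-0.89, -0.21, -0.12] 0.69 
[-0.9, -0.14, -0.11] 0.69 
[-0.91, -0.1, -0.12] 0.69 
[-0.91, -0.04, -0.12] 0.69 
[-0.91, 0.02, -0.12] 0.69 

[-0.92, 0.07, -0.12] 0.69 
[-0.9, 0.12, -0.11] 0.69 
[-0.9, 0.18, -0.12] 0.69 
[-0.88, 0.23, -0.12] 0.69 
[-0.87, 0.29, -0.12] 0.69 

[-0.84, 0.33, -0.11] 0.69 
[-0.83, 0.39, -0.12] 0.69 
[-0.8, 0.44, -0.12] 0.69 
[-0.78, 0.48, -0.12] 0.69 
[-0.74, 0.53, -0.12] 0.69 

[470.  150.  285.1] 1.604
```

Emit:
arm_command([
  [-0.79,-0.46,-0.24],
  [-0.82,-0.41,-0.24],
  [-0.84,-0.36,-0.24],
  [-0.85,-0.31,-0.24],
  [-0.88,-0.25,-0.24],
], gripper=[91,91,91,91,91], twist=[0.69,0.69,0.69,0.69,0.69])

```text
time: 0.72
tool_pos: [246.8, 408.9, 256.6]
tcp_rot: [-3.141, -0.0, 2.505]
contact_force: [0.5, -0.0, 0.2]
grip_width: 91.0
finger_force: 0.0
```

Emit:
arm_command([
  [-0.89,-0.21,-0.24],
  [-0.9,-0.14,-0.24],
  [-0.91,-0.1,-0.24],
  [-0.91,-0.04,-0.24],
  [-0.91,0.02,-0.24],
], gripper=[91,91,91,91,91], twist=[0.69,0.69,0.69,0.69,0.69])

```text
time: 1.35
tool_pos: [321.3, 322.6, 286.6]
tcp_rot: [-3.141, -0.0, 2.204]
contact_force: [-0.2, -0.4, -0.2]
grip_width: 91.0
finger_force: 0.0
```

Emit:
arm_command([
  [-0.92,0.07,0],
  [-0.9,0.12,0],
  [-0.9,0.18,0],
  [-0.88,0.23,0],
  [-0.87,0.29,0],
], gripper=[91,91,91,91,91], twist=[0.69,0.69,0.69,0.69,0.69])

```text
time: 1.98
tool_pos: [396.0, 236.0, 286.4]
tcp_rot: [-3.141, -0.0, 1.903]
contact_force: [-0.2, 0.1, 0.0]
grip_width: 90.9
finger_force: 0.0
```

Emit:
arm_command([
  [-0.84,0.33,0],
  [-0.83,0.39,0],
  [-0.8,0.44,0],
  [-0.78,0.48,0],
  [-0.74,0.53,0],
], gripper=[91,91,91,91,91], twist=[0.69,0.69,0.69,0.69,0.69])

```text
time: 2.6
tool_pos: [470.3, 149.7, 286.3]
tcp_rot: [-3.141, 0.0, 1.601]
contact_force: [0.8, 0.5, -0.5]
grip_width: 90.7
finger_force: 0.0
```

```bash
python3 - <<'E'
from h import *
o=get_obs();print(o["time"],o["tool_pos"],o["tcp_rot"],o["joint_positions"])
cv2.imwrite("pics/w1.png",capture("wrist")[:,:,::-1])
np.save("w1.npy",np.r_[o["tool_pos"],o["tcp_rot"]])
E
```

```text
2.6 [470.32843735 149.6930467  286.33145472] [-3.14070567e+00  2.79685486e-06  1.60145723e+00] [1.52653641e-01 2.42565029e-01 1.49773275e+00 1.06674367e-04
 1.40217561e+00 1.21974791e-01]
```

View pics/w1.png

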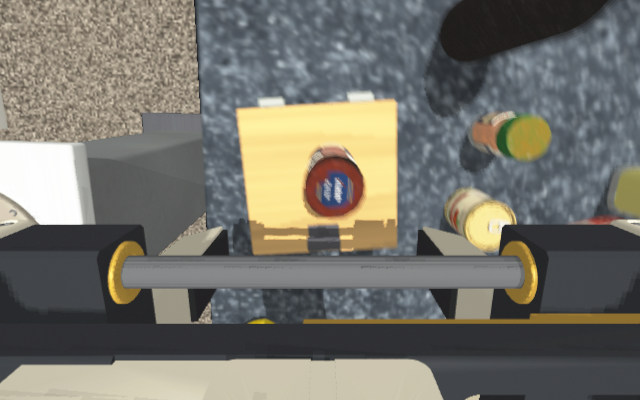

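The wrist view shows the flap with corners at about (238,108), (396,100), (398,249) and (251,254). The cap centre is at (334,186) and the grip at (323,238), with the hinge knuckles on the far (+y) edge.

```bash
python3 - <<'E'
from pl import *
v=np.load("w1.npy");o=dict(tool_pos=v[:3],tcp_rot=v[3:]);W=cam("wrist",o)
i=cv2.imread("pics/w1.png");h=cv2.cvtColor(i,cv2.COLOR_BGR2HSV)
w=((h[...,0]>10)&(h[...,0]<28)&(h[...,1]>60)&(h[...,2]>150)).astype(np.uint8);w[:95]=0;w[225:]=0;w[:,:225]=0;w[:,405:]=0
w=cv2.morphologyEx(w,cv2.MORPH_OPEN,np.ones((3,3)))
def edge(f,ks):  # subpixel-ish fitted lines in world at z=121
    P=np.array([onz(W,f(k),121)[:2] for k in ks]);l=cv2.fitLine(P.astype(np.float32),cv2.DIST_HUBER,0,.01,.01).ravel();return l
row=lambda r:np.where(w[r])[0]; col=lambda c:np.where(w[:,c])[0]
L=edge(lambda r:(row(r).min(),r),range(125,215));Rr=edge(lambda r:(row(r).max(),r),range(125,215));T=edge(lambda c:(c,col(c).min()),range(250,385))
for n,l in zip("LRT",(L,Rr,T)):print(n,l.round(3),np.degrees(np.arctan2(l[1],l[0])).round(2))
for q in((238,108),(396,100),(398,249),(251,254)):print(onz(W,q,121).round(1))
print("grip",onz(W,(323,238),152).round(1))
m=(((h[...,0]<8)|(h[...,0]>172))&(h[...,1]>100)&(h[...,2]<170)).astype(np.uint8);m[:140]=0;m[220:]=0;m[:,:295]=0;m[:,370:]=0
c=max(cv2.findContours(m,0,2)[0],key=cv2.contourArea);e=cv2.minEnclosingCircle(c);print("cap",e,onz(W,e[0],226).round(1),onz(W,(e[0][0]+e[1],e[0][1]),226).round(1))
print("cap by eye",onz(W,(334,186),226).round(1))
E
```

```text
L [ 9.20000e-02 -9.96000e-01  3.96678e+02  1.57419e+02] -84.71
R [ 8.40000e-02 -9.96000e-01  5.40649e+02  1.64509e+02] -85.2
T [9.96000e-01 8.50000e-02 4.55125e+02 2.18815e+02] 4.89
[393.8 213.6 121. ]
[534.7 224.9 121. ]
[548.5  82.8 121. ]
[402.7  72.8 121. ]
grip [473.4 104.  152. ]
cap ((332.8214416503906, 186.39097595214844), 30.03348159790039) [477.7 168.  226. ] [496.9 168.6 226. ]
cap by eye [478.4 168.2 226. ]
```

```bash
python3 - <<'E'
from pl import *
T=cam("top");print("stove edge",onz(T,(128,215),0))
p,y=plan([478,168.2,270],1.658,2)
p,y=plan([478,168.2,173],1.658,5,p,y)
print("lift");p,y=plan([478,168.2,195],1.658,1,p,y)
p,y=plan([450,295,195],1.658,6,p,y)
p,y=plan([450,295,56],1.658,8,p,y)
E
```

```text
stove edge [464.5623702  400.63815081   0.        ]
[0.4, 0.13, 0.32] -0.35 
[0.4, 0.14, 0.33] -0.35 
[477.9 168.2 269.9] 1.659
[0.0, 0.0, 0.78] 0.0 
[0.0, 0.0, 0.77] 0.0 
[0.0, 0.0, 0.78] 0.0 
[0.0, 0.0, 0.77] 0.0 
[0.0, 0.0, 0.78] 0.0 

[477.9 168.2 172.9] 1.659
lift
[0.0, 0.0, -0.88] 0.01 
[477.9 168.2 194.9] 1.658
[0.86, -0.11, -0.0] -0.0 
[0.86, -0.11, -0.0] -0.0 
[0.86, -0.11, -0.0] -0.0 
[0.85, -0.12, -0.0] -0.0 
[0.86, -0.11, -0.0] -0.0 

[0.86, -0.11, -0.0] -0.0 
[450.  295.  194.9] 1.658
[0.0, 0.0, 0.69] -0.0 
[0.0, 0.0, 0.7] -0.0 
[0.0, 0.0, 0.69] -0.0 
[0.0, 0.0, 0.7] -0.0 
[0.0, 0.0, 0.69] -0.0 

[0.0, 0.0, 0.7] -0.0 
[0.0, 0.0, 0.69] -0.0 
[0.0, 0.0, 0.7] -0.0 
[450.  295.   55.9] 1.658
```

Emit:
arm_command([
  [0.4,0.13,0.32],
  [0.4,0.14,0.33],
  [0,0,0.6],
  [0,0,0.8],
  [0,0,0.8],
], gripper=[91,91,91,91,91], twist=[-0.35,-0.35,0,0,0])

```text
time: 3.28
tool_pos: [475.1, 172.2, 214.2]
tcp_rot: [-3.141, -0.0, 1.668]
contact_force: [-0.5, 0.4, -0.3]
grip_width: 91.1
finger_force: 0.0
```

Emit:
arm_command([
  [0,0,0.8],
  [0,0,0.8],
  [0,0,0.08],
  [0,0,0],
  [0,0,0],
], gripper=[91,91,91,60,40], twist=[0,0,0,0,0])

```text
time: 3.9
tool_pos: [476.3, 171.1, 174.3]
tcp_rot: [3.14, -0.0, 1.665]
contact_force: [-0.0, 0.1, 0.5]
grip_width: 75.6
finger_force: 0.0
```

Emit:
arm_command([
  [0,0,0],
  [0,0,0],
  [0,0,0],
  [0,0,-0.3],
  [0,0,-0.58],
], gripper=[30,30,30,30,30], twist=[0,0,0,0,0])

```text
time: 4.53
tool_pos: [475.6, 170.6, 195.9]
tcp_rot: [-3.141, 0.0, 1.665]
contact_force: [0.6, 0.1, -0.6]
grip_width: 40.5
finger_force: 30.0
```

Emit:
arm_command([
  [0.5,-0.06,0],
  [0.86,-0.11,0],
  [0.86,-0.11,0],
  [0.86,-0.11,0],
  [0.86,-0.11,0],
], gripper=[30,30,30,30,30], twist=[0,0,0,0,0])

```text
time: 5.15
tool_pos: [453.6, 269.0, 195.5]
tcp_rot: [-3.142, -0.0, 1.665]
contact_force: [0.3, -0.5, -0.4]
grip_width: 40.7
finger_force: 30.0
```

Emit:
arm_command([
  [0.7,-0.11,0],
  [0.3,-0.06,0.4],
  [0,0,0.8],
  [0,0,0.8],
  [0,0,0.8],
], gripper=[30,30,30,30,30], twist=[0,0,0,0,0])

```text
time: 5.78
tool_pos: [447.4, 291.8, 124.2]
tcp_rot: [-3.141, 0.0, 1.664]
contact_force: [-0.7, 0.9, -0.6]
grip_width: 40.4
finger_force: 30.0
```

Emit:
arm_command([
  [0,0,0.8],
  [0,0,0.8],
  [0,0,0.6],
  [0,0,0.4],
  [0,0,0],
], gripper=[30,30,30,30,30], twist=[0,0,0,0,0])

```text
time: 6.4
tool_pos: [447.4, 291.8, 59.9]
tcp_rot: [-3.14, 0.0, 1.665]
contact_force: [-0.2, -0.3, -0.2]
grip_width: 40.4
finger_force: 30.0
```

Emit:
arm_command([
  [0,0,0.1],
  [0,0,0.06],
  [0,0,0.04],
  [0,0,0.02],
  [0,0,0],
], gripper=[30,30,30,30,30], twist=[0,0,0,0,0])

```text
time: 7.02
tool_pos: [447.7, 292.1, 55.2]
tcp_rot: [3.141, -0.0, 1.665]
contact_force: [-0.4, 0.5, 1.2]
grip_width: 40.2
finger_force: 30.0
```

Emit:
arm_command([
  [0,0,0.04],
  [0,0,0.03],
  [0,0,0],
  [0,0,0],
  [0,0,0],
], gripper=[30,30,30,50,75], twist=[0,0,0,0,0])

```text
time: 7.65
tool_pos: [447.7, 292.1, 53.2]
tcp_rot: [3.141, -0.0, 1.665]
contact_force: [-0.9, 0.5, 0.4]
grip_width: 55.5
finger_force: 0.0
```

Emit:
arm_command([
  [0,0,0],
  [0,0,-0.6],
  [0,0,-0.8],
  [0,0,-1],
  [0,0,-1],
], gripper=[91,91,91,91,91], twist=[0,0,0,0,0])

```text
time: 8.28
tool_pos: [447.8, 292.1, 139.9]
tcp_rot: [3.141, -0.0, 1.665]
contact_force: [0.5, -0.8, -0.2]
grip_width: 90.9
finger_force: 0.0
```

Emit:
arm_command([
  [0,0,-1],
  [0,0,-1],
  [0,0,-1],
  [0,0,-0.8],
  [0,0,0],
], gripper=[91,91,91,91,91], twist=[0,0,0,0,0])

```text
time: 8.9
tool_pos: [448.4, 292.4, 235.4]
tcp_rot: [3.137, -0.002, 1.665]
contact_force: [-1.5, 0.2, 1.0]
grip_width: 91.1
finger_force: 0.0
```

```bash
python3 - <<'E'
from pl import *
# grip at case frame -> world
c=np.array([470,148.5]);a=np.radians(5);g=c+[52*np.sin(a),-52*np.cos(a)];print(g)
plan([g[0],g[1],230],1.658,9)
E
```

```text
[474.53209862  96.6978757 ]
[-0.88, 0.03, 0.02] 0.01 
[-0.87, 0.04, 0.03] 0.01 
[-0.88, 0.04, 0.02] 0.01 
[-0.88, 0.03, 0.03] 0.01 
[-0.87, 0.04, 0.02] 0.01 

[-0.88, 0.04, 0.02] 0.01 
[-0.88, 0.04, 0.03] 0.01 
[-0.87, 0.04, 0.02] 0.01 
[-0.88, 0.04, 0.03] 0.01 
[474.6  96.7 229.9] 1.657
```

Emit:
arm_command([
  [-0.88,0.03,0.02],
  [-0.87,0.04,0.03],
  [-0.88,0.04,0.02],
  [-0.88,0.03,0.03],
  [-0.87,0.04,0.02],
], gripper=[91,91,91,91,91], twist=[0,0,0,0,0])

```text
time: 9.52
tool_pos: [461.9, 182.6, 229.4]
tcp_rot: [-3.14, 0.0, 1.665]
contact_force: [0.2, -0.7, 0.0]
grip_width: 91.1
finger_force: 0.0
```

Emit:
arm_command([
  [-0.88,0.04,0.02],
  [-0.88,0.04,0.03],
  [-0.87,0.04,0.02],
  [-0.88,0.04,0.03],
  [0,0,0],
], gripper=[91,91,91,91,91], twist=[0,0,0,0,0])

```text
time: 10.15
tool_pos: [474.3, 95.4, 227.0]
tcp_rot: [-3.14, -0.0, 1.662]
contact_force: [-0.1, 0.4, -0.1]
grip_width: 90.8
finger_force: 0.0
```

```bash
python3 - <<'E'
from h import *
o=get_obs();print(o["time"],o["tool_pos"],o["tcp_rot"])
cv2.imwrite("pics/w2.png",capture("wrist")[:,:,::-1])
cv2.imwrite("pics/t2.png",capture("top")[:,:,::-1])
np.save("w2.npy",np.r_[o["tool_pos"],o["tcp_rot"]])
E
```

```text
10.15 [474.2549377   95.41852235 227.03157687] [-3.14021670e+00 -1.69029139e-05  1.66243629e+00]
```

View pics/w2.png

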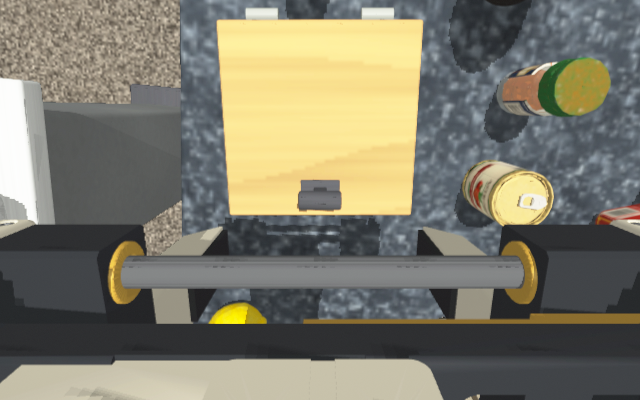

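The flap is clear and square to the gripper. The grip bar is centred at about (319.5,200), spanning columns 298–341.

```bash
python3 - <<'E'
from pl import *
v=np.load("w2.npy");o=dict(tool_pos=v[:3],tcp_rot=v[3:]);W=cam("wrist",o)
g=onz(W,(319.5,200),148);print("grip",g,onz(W,(298,200),148)-onz(W,(341,200),148))
for q in((218,20),(422,20),(412,214),(229.5,214)):print(onz(W,q,121).round(1))
print("proj of predicted",proj(W,(474.5,96.7,145)))
t=cv2.imread("pics/t2.png");z=t[160:260,110:240];cv2.imwrite("pics/z2.png",cv2.resize(z,None,fx=4,fy=4))
E
```

```text
grip [473.1375114   99.27996769 148.        ] [-30.01487393  -2.78982672   0.        ]
[392.2 213.7 121. ]
[532.3 226.6 121. ]
[547.2  87.4 121. ]
[403.8  74.1 121. ]
proj of predicted [321.12363342 202.57249059]
```

Emit:
arm_command([
  [0.15,-0.03,0.6],
  [0,0,0.9],
  [0,0,0.9],
  [0,0,0.8],
  [0,0,0.4],
], gripper=[91,80,70,60,50], twist=[0,0,0,0,0])

```text
time: 10.88
tool_pos: [472.8, 100.9, 136.7]
tcp_rot: [-3.14, -0.0, 1.666]
contact_force: [0.3, -0.1, 0.0]
grip_width: 55.7
finger_force: 0.0
```

```bash
python3 - <<'E'
from pl import *
th=np.linspace(0,1.95,21);y=-122*np.cos(th)+30*np.sin(th);z=122*np.sin(th)+30*np.cos(th)
for a,b,c in zip(np.diff(y)/25,-np.diff(z)/25,th[1:]):print(a.round(2),0,b.round(2),c.round(2))
E
```

```text
0.14 0 -0.47 0.1
0.19 0 -0.45 0.2
0.23 0 -0.43 0.29
0.27 0 -0.41 0.39
0.31 0 -0.38 0.49
0.34 0 -0.35 0.58
0.38 0 -0.31 0.68
0.4 0 -0.28 0.78
0.43 0 -0.24 0.88
0.45 0 -0.19 0.98
0.47 0 -0.15 1.07
0.48 0 -0.1 1.17
0.49 0 -0.05 1.27
0.49 0 -0.01 1.36
0.49 0 0.04 1.46
0.48 0 0.09 1.56
0.47 0 0.13 1.66
0.46 0 0.18 1.76
0.44 0 0.22 1.85
0.41 0 0.26 1.95
```

Emit:
arm_command([
  [-0.06,0,0.24],
  [0,0,0],
  [0,0,0],
  [0,0,0],
  [0,0,0],
], gripper=[45,36,26,26,26], twist=[0,0,0,0,0])

```text
time: 11.5
tool_pos: [471.9, 98.5, 132.0]
tcp_rot: [-3.138, -0.0, 1.665]
contact_force: [-6.7, -0.3, 2.4]
grip_width: 29.4
finger_force: 30.0
```

Emit:
arm_command([
  [0,0,0],
  [0,0,0],
  [0.14,0,-0.47],
  [0.19,0,-0.45],
  [0.23,0,-0.43],
], gripper=[24,24,24,24,24], twist=[0,0,0,0,0])

```text
time: 12.12
tool_pos: [470.6, 112.6, 166.0]
tcp_rot: [-3.138, 0.0, 1.665]
contact_force: [-5.2, -0.1, -2.9]
grip_width: 29.5
finger_force: 30.0
```

Emit:
arm_command([
  [0.27,-0.03,-0.41],
  [0.31,-0.03,-0.38],
  [0.34,0,-0.35],
  [0.38,0,-0.31],
  [0.4,0,-0.28],
], gripper=[24,24,24,24,24], twist=[0,0,0,0,0])

```text
time: 12.75
tool_pos: [466.6, 155.2, 209.3]
tcp_rot: [-3.141, 0.0, 1.665]
contact_force: [-3.6, -1.0, -3.8]
grip_width: 29.4
finger_force: 30.0
```

Emit:
arm_command([
  [0.43,0,-0.24],
  [0.45,0,-0.19],
  [0.47,0,-0.15],
  [0.48,0,-0.1],
  [0.49,0,-0.05],
], gripper=[24,24,24,24,24], twist=[0,0,0,0,0])

```text
time: 13.38
tool_pos: [461.3, 213.3, 227.7]
tcp_rot: [3.141, -0.0, 1.665]
contact_force: [-3.8, -1.8, -0.6]
grip_width: 29.4
finger_force: 30.0
```

```bash
python3 - <<'E'
from h import *
o=get_obs();print(o["tool_pos"],o["contact_force"],o["grip_width"])
# flap angle from the grip's position in the case frame
c=np.array([468.9,150.5]);a=.092
d=np.array(o["tool_pos"])[:2]-c;y=-d[0]*np.sin(a)+d[1]*np.cos(a)-70;z=o["tool_pos"][2]+14-115
print(y,z,np.hypot(y,z),np.arctan2(z,-y)-np.arctan2(30,122))
E
```

```text
[461.28742294 213.29555964 227.68437289] [-3.79442175 -1.75042278 -0.63816649] 29.35984622085708
-6.770634241015912 126.68437289251307 126.86517182897329 1.2762845424983194
```

Flap is at 1.27 rad and the forces are small. I'll finish the arc.

Emit:
arm_command([
  [0.49,0,-0.01],
  [0.49,0,0.04],
  [0.48,0,0.09],
  [0.47,0,0.13],
  [0.46,0,0.18],
], gripper=[24,24,24,24,24], twist=[0,0,0,0,0])

```text
time: 14.0
tool_pos: [455.7, 273.3, 216.9]
tcp_rot: [3.141, -0.001, 1.665]
contact_force: [-4.1, -2.6, 1.0]
grip_width: 29.5
finger_force: 30.0
```

Emit:
arm_command([
  [0.44,0,0.22],
  [0.41,0,0.26],
  [0,0,0],
  [0,0,0],
  [0,0,0],
], gripper=[24,24,24,24,24], twist=[0,0,0,0,0])

```text
time: 14.62
tool_pos: [453.8, 294.1, 205.1]
tcp_rot: [3.141, -0.002, 1.665]
contact_force: [-5.5, 1.6, 4.6]
grip_width: 30.2
finger_force: 30.0
```

Emit:
arm_command([
  [0,0,0],
  [0,0,0],
  [0,0,0],
  [0.0,0,-0.5],
  [0,0,-1],
], gripper=[45,70,70,70,70], twist=[0,0,0,0,0])

```text
time: 15.25
tool_pos: [453.6, 292.9, 242.0]
tcp_rot: [-3.14, 0.001, 1.664]
contact_force: [-0.1, 0.4, -0.2]
grip_width: 69.0
finger_force: 0.0
```

Emit:
arm_command([
  [0,0,-1],
  [0,0,-1],
  [0,0,-0.8],
  [0,0,0],
  [0,0,0],
], gripper=[70,70,70,70,70], twist=[0,0,0,0,0])

```text
time: 15.88
tool_pos: [453.6, 293.0, 311.2]
tcp_rot: [-3.141, 0.0, 1.665]
contact_force: [-0.4, 0.2, 0.7]
grip_width: 69.7
finger_force: 0.0
```

Emit:
arm_command([
  [-0.9,0,0.1],
  [-0.95,0,0.1],
  [-0.95,0,0.1],
  [-0.95,0,0.1],
  [-0.95,0,0.1],
], gripper=[70,70,70,70,70], twist=[0,0,0,0,0])

```text
time: 16.5
tool_pos: [464.4, 175.2, 298.1]
tcp_rot: [-3.14, 0.0, 1.665]
contact_force: [0.4, -0.5, 0.0]
grip_width: 70.1
finger_force: 0.0
```

Emit:
arm_command([
  [-0.95,0,0.3],
  [-0.8,0,0.5],
  [0,0,0.5],
  [0,0,0],
  [0,0,0],
], gripper=[70,70,70,70,70], twist=[0,0,0,0,0])

```text
time: 17.12
tool_pos: [468.9, 133.3, 266.8]
tcp_rot: [3.142, -0.0, 1.665]
contact_force: [-0.9, -0.1, -0.1]
grip_width: 69.6
finger_force: 0.0
```

```bash
python3 - <<'E'
from h import *
o=get_obs();print(o["time"],o["tool_pos"],o["tcp_rot"])
cv2.imwrite("pics/w3.png",capture("wrist")[:,:,::-1])
cv2.imwrite("pics/t3.png",capture("top")[:,:,::-1])
np.save("w3.npy",np.r_[o["tool_pos"],o["tcp_rot"]])
t=cv2.imread("pics/t3.png")
W=cam("wrist",o);h=cv2.cvtColor(cv2.imread("pics/w3.png"),cv2.COLOR_BGR2HSV)
for n,lo,hi in(("orange",5,22),("blue",98,125)):
    m=(h[...,0]>=lo)&(h[...,0]<=hi)&(h[...,1]>130)&(h[...,2]>90)
    for b in blobs(m,60):print(n,b,onz(W,b[2],107).round(1))
E
```

```text
17.125 [468.94027622 133.27013483 266.81329932] [ 3.14150562e+00 -2.69398068e-04  1.66548798e+00]
orange (366, [312, 136, 27, 20], [324.5, 146.5]) [469.1 165.9 107. ]
orange (81, [531, 137, 17, 16], [539.3, 143.9]) [661.8 186.7 107. ]
orange (61, [457, 208, 7, 21], [459.6, 217.1]) [603.5 111.6 107. ]
orange (807, [155, 241, 29, 63], [167.2, 271.7]) [325.7  27.9 107. ]
orange (852, [462, 241, 29, 63], [477.9, 271.0]) [632.3  58.1 107. ]
orange (2417, [253, 313, 378, 11], [477.4, 319.7]) [642.9   4.1 107. ]
blue (525, [308, 190, 26, 23], [320.4, 201.5]) [470.2 114.3 107. ]
```

View pics/w3.png

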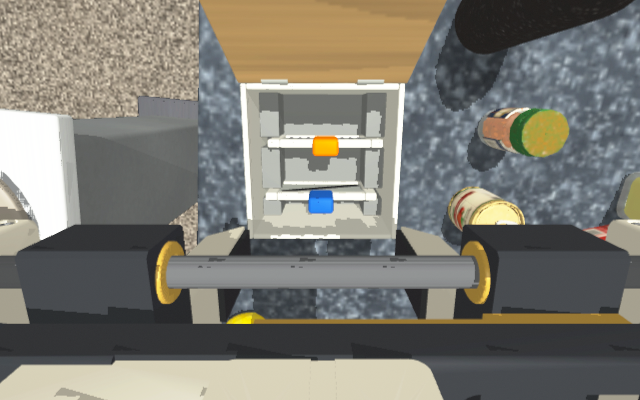

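Inside the case the orange tab is at (325,147), in the hinge-side groove, and the blue tab is at (320,201). The flap is laid back. I'll move over the orange tab and descend.

Emit:
arm_command([
  [0.6,0.05,0.2],
  [0.65,0.05,0.4],
  [0,0,0.8],
  [0,0,0.8],
  [0,0,0.8],
], gripper=[60,55,52,52,52], twist=[0,0,0,0,0])

```text
time: 17.85
tool_pos: [468.0, 165.2, 190.4]
tcp_rot: [-3.141, -0.0, 1.666]
contact_force: [-0.1, -0.0, -0.0]
grip_width: 52.1
finger_force: 0.0
```

Emit:
arm_command([
  [0,0,0.8],
  [0,0,0.8],
  [0,0,0.8],
  [0,0,0.8],
  [0,0,0.5],
], gripper=[52,52,52,52,52], twist=[0,0,0,0,0])

```text
time: 18.48
tool_pos: [467.7, 164.8, 97.8]
tcp_rot: [-3.14, -0.0, 1.666]
contact_force: [0.2, 0.1, -0.1]
grip_width: 52.1
finger_force: 0.0
```

Emit:
arm_command([
  [0,0,0.5],
  [0,0,0.33],
  [0,0,0],
  [0,0,0],
  [0,0,0],
], gripper=[52,52,46,38,30], twist=[0,0,0,0,0])

```text
time: 19.1
tool_pos: [468.9, 164.0, 79.0]
tcp_rot: [3.14, -0.0, 1.665]
contact_force: [-0.1, -0.4, -0.1]
grip_width: 32.9
finger_force: 0.0
```

Emit:
arm_command([
  [0,0,0],
  [0,0,0],
  [0,0,0],
  [0,0,0],
  [0,0,0],
], gripper=[24,18,18,18,18], twist=[0,0,0,0,0])

```text
time: 19.73
tool_pos: [468.7, 164.0, 78.7]
tcp_rot: [3.141, -0.0, 1.665]
contact_force: [-0.8, -0.1, 4.4]
grip_width: 23.6
finger_force: 30.0
```

Emit:
arm_command([
  [0,0,-0.2],
  [0,0,-0.4],
  [0,0,-0.5],
  [0,0,-0.6],
  [0,0,-0.6],
], gripper=[18,18,18,18,18], twist=[0,0,0,0,0])

```text
time: 20.35
tool_pos: [468.6, 164.0, 137.2]
tcp_rot: [3.141, -0.0, 1.665]
contact_force: [0.6, 0.2, -0.2]
grip_width: 23.4
finger_force: 30.0
```

Emit:
arm_command([
  [0,0,-0.8],
  [0,0,-0.9],
  [0,0,-0.9],
  [0,0,-0.9],
  [0,0,-0.7],
], gripper=[18,18,18,18,18], twist=[0,0,0,0,0])

```text
time: 20.98
tool_pos: [468.5, 164.0, 242.8]
tcp_rot: [3.14, -0.0, 1.665]
contact_force: [0.3, -0.7, -1.1]
grip_width: 23.5
finger_force: 30.0
```

```bash
python3 - <<'E'
from pl import *
p,y=plan([370,30,240],1.665,8)
p,y=plan([370,-270,240],1.665,14,p,y)
p,y=plan([412.6,-365,236],1.665,5,p,y)
cv2.imwrite("pics/w4.png",capture("wrist")[:,:,::-1])
E
```

```text
[-0.62, -0.55, 0.01] -0.0 
[-0.62, -0.56, 0.02] -0.0 
[-0.62, -0.55, 0.01] -0.0 
[-0.62, -0.55, 0.02] -0.0 
[-0.62, -0.56, 0.01] -0.0 

[-0.62, -0.55, 0.01] -0.0 
[-0.62, -0.55, 0.02] -0.0 
[-0.63, -0.56, 0.01] -0.0 
[369.9  29.9 240.1] 1.665
[-0.85, -0.08, 0.0] -0.0 
[-0.86, -0.08, 0.0] -0.0 
[-0.85, -0.08, 0.0] -0.0 
[-0.85, -0.08, 0.0] -0.0 
[-0.86, -0.08, 0.0] -0.0 

[-0.85, -0.08, 0.0] -0.0 
[-0.85, -0.08, 0.0] -0.0 
[-0.85, -0.08, 0.0] -0.0 
[-0.86, -0.08, 0.0] -0.0 
[-0.85, -0.08, 0.0] -0.0 

[-0.85, -0.08, 0.0] -0.0 
[-0.86, -0.08, 0.0] -0.0 
[-0.85, -0.08, 0.0] -0.0 
[-0.85, -0.08, 0.0] -0.0 
[ 370.  -269.9  240.1] 1.665
[-0.79, 0.27, 0.03] -0.0 
[-0.79, 0.27, 0.03] -0.0 
[-0.79, 0.26, 0.04] -0.0 
[-0.79, 0.27, 0.03] -0.0 
[-0.79, 0.27, 0.03] -0.0 

[ 412.6 -365.1  236.1] 1.665
```

View pics/w4.png

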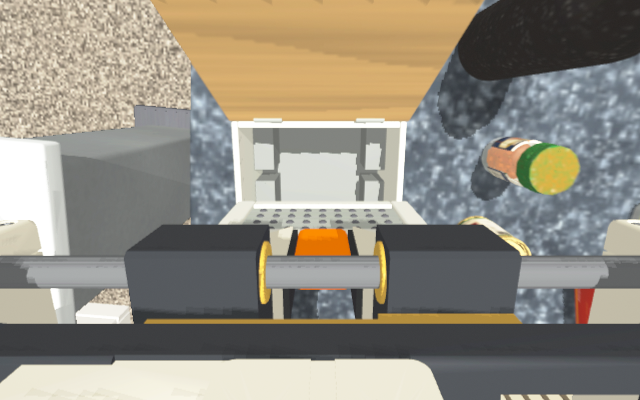

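The grating plate is held by the orange tab at (322,245), with its dimpled field hanging level below. The flap is still laid back. I'll carry it over.

Emit:
arm_command([
  [-0.3,-0.25,0],
  [-0.62,-0.55,0],
  [-0.62,-0.55,0],
  [-0.62,-0.55,0],
  [-0.62,-0.55,0],
], gripper=[18,18,18,18,18], twist=[0,0,0,0,0])

```text
time: 21.65
tool_pos: [412.5, 88.1, 240.1]
tcp_rot: [-3.14, 0.0, 1.665]
contact_force: [-0.1, -0.7, -0.4]
grip_width: 23.9
finger_force: 30.0
```

Emit:
arm_command([
  [-0.62,-0.55,0],
  [-0.62,-0.55,0],
  [-0.62,-0.55,0],
  [-0.62,-0.4,0],
  [-0.8,-0.15,0],
], gripper=[18,18,18,18,18], twist=[0,0,0,0,0])

```text
time: 22.28
tool_pos: [365.3, 1.7, 240.2]
tcp_rot: [-3.14, -0.001, 1.665]
contact_force: [0.3, -0.2, -1.4]
grip_width: 23.9
finger_force: 30.0
```

Emit:
arm_command([
  [-0.85,-0.08,0],
  [-0.85,-0.08,0],
  [-0.85,-0.08,0],
  [-0.85,-0.08,0],
  [-0.85,-0.08,0],
], gripper=[18,18,18,18,18], twist=[0,0,0,0,0])

```text
time: 22.9
tool_pos: [365.8, -105.0, 240.1]
tcp_rot: [-3.14, -0.001, 1.664]
contact_force: [0.6, -0.7, -1.1]
grip_width: 23.9
finger_force: 30.0
```

Emit:
arm_command([
  [-0.85,-0.08,0],
  [-0.85,-0.08,0],
  [-0.85,-0.08,0],
  [-0.85,-0.08,0],
  [-0.85,-0.08,0],
], gripper=[18,18,18,18,18], twist=[0,0,0,0,0])

```text
time: 23.52
tool_pos: [365.8, -211.5, 240.1]
tcp_rot: [-3.14, -0.001, 1.664]
contact_force: [0.4, -0.1, -1.0]
grip_width: 23.7
finger_force: 30.0
```

```bash
python3 - <<'E'
from pl import *
p,y=plan([370,-270,240],1.665,4)
p,y=plan([412.6,-365,234],1.665,6,p,y)
E
```

```text
[-0.59, -0.01, 0.0] -0.0 
[-0.58, -0.02, 0.0] -0.0 
[-0.59, -0.01, 0.0] -0.0 
[-0.58, -0.01, 0.0] -0.0 
[ 370.  -269.9  240.1] 1.664
[-0.66, 0.22, 0.04] -0.0 
[-0.66, 0.23, 0.04] -0.0 
[-0.65, 0.22, 0.04] -0.0 
[-0.66, 0.22, 0.04] -0.0 
[-0.66, 0.23, 0.04] -0.0 

[-0.66, 0.22, 0.04] -0.0 
[ 412.6 -365.1  234.1] 1.664
```

Emit:
arm_command([
  [-0.59,-0.01,0],
  [-0.58,-0.01,0],
  [-0.59,-0.01,0],
  [-0.58,-0.01,0],
  [-0.66,0.22,0.04],
], gripper=[18,18,18,18,18], twist=[0,0,0,0,0])

```text
time: 24.15
tool_pos: [378.6, -286.4, 240.0]
tcp_rot: [3.141, 0.0, 1.665]
contact_force: [-0.5, 0.1, -0.7]
grip_width: 24.0
finger_force: 30.0
```

Emit:
arm_command([
  [-0.66,0.22,0.04],
  [-0.66,0.22,0.04],
  [-0.66,0.22,0.04],
  [-0.66,0.22,0.04],
  [-0.5,0.15,0.04],
], gripper=[18,18,18,18,18], twist=[0,0,0,0,0])

```text
time: 24.78
tool_pos: [412.0, -362.3, 234.5]
tcp_rot: [-3.141, -0.0, 1.665]
contact_force: [-0.7, -0.7, -0.5]
grip_width: 24.0
finger_force: 30.0
```

Emit:
arm_command([
  [-0.12,0.08,0],
  [0,0,0],
  [0,0,0],
  [0,0,0],
  [0,0,0],
], gripper=[18,18,18,18,18], twist=[0,0,0,0,0])

```text
time: 25.4
tool_pos: [413.7, -363.8, 235.1]
tcp_rot: [3.141, 0.0, 1.665]
contact_force: [0.2, 0.1, -0.5]
grip_width: 23.6
finger_force: 30.0
```

```bash
python3 - <<'E'
from h import *
o=get_obs();print(o["time"],o["tool_pos"],o["tcp_rot"],o["grip_width"])
a=capture("side")[:,:,::-1];b=capture("top")[:,:,::-1];w=capture("wrist")[:,:,::-1]
np.save("w5.npy",np.r_[o["tool_pos"],o["tcp_rot"]])
cv2.imwrite("pics/w5.png",w)
u=cv2.resize(a[50:350,230:430],(400,600));v=cv2.resize(b[130:280,110:460],(400,171))
f=np.zeros((600,800,3),np.uint8);f[:,:400]=u;f[:171,400:]=v;f[200:450,400:]=cv2.resize(w,(400,250));cv2.imwrite("pics/f5.png",f)
E
```

```text
25.4 [ 413.68802216 -363.84767418  235.10515665] [3.14141010e+00 1.16824157e-04 1.66479089e+00] 23.64040028182624
```

View pics/f5.png

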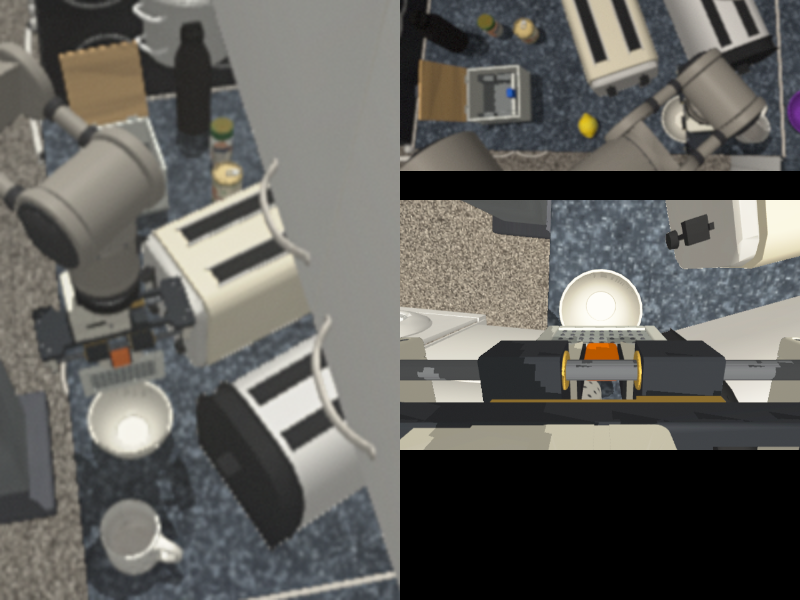

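The composite shows the plate upright with its tab up over the white bowl. The lemon, mug and toaster look undisturbed, the flap is laid back, and the blue tab is still in the case. I'll check the bowl centre from the wrist image, and the jar from the top picture taken after I placed it.

```bash
python3 - <<'E'
from h import *
v=np.load("w5.npy");o=dict(tool_pos=v[:3],tcp_rot=v[3:]);W=cam("wrist",o)
h=cv2.cvtColor(cv2.imread("pics/w5.png"),cv2.COLOR_BGR2HSV)
m=((h[...,2]>120)&(h[...,1]<90)).astype(np.uint8);m[:100]=0;m[195:]=0;m[:,:240]=0;m[:,405:]=0
m=cv2.morphologyEx(m,cv2.MORPH_OPEN,np.ones((5,5)))
P=np.array([onz(W,((r:=np.where(m[y])[0])[k],y),60)[:2] for y in range(118,185) for k in(0,-1) if m[y].any()])
s=np.linalg.lstsq(np.c_[2*P,np.ones(len(P))],(P**2).sum(1),rcond=None)[0];r=np.sqrt(s[2]+s[0]**2+s[1]**2)
print("bowl",s[:2],r,"tcp",v[:3])
T=cam("top");q=proj(T,(447.5,292,105));f=proj(T,(447.5,292,5));print(q,f)
z=cv2.imread("pics/t2.png")[165:265,100:200];cv2.imwrite("pics/z6.png",cv2.resize(z,None,fx=4,fy=4,interpolation=cv2.INTER_CUBIC))
E
```

```text
bowl [ 415.47209397 -350.29511225] 69.33983466139307 tcp [ 413.68802216 -363.84767418  235.10515665]
[145.11049823 216.8361242 ] [159.01463625 220.50106577]
```

View pics/z6.png

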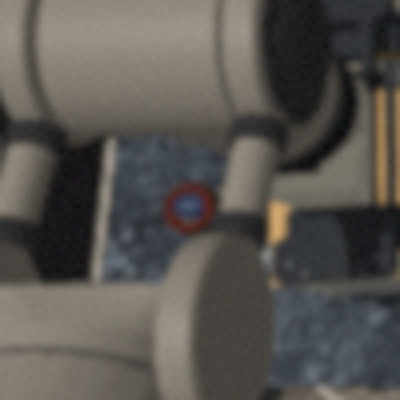

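The cap at full-view (147.5,217) matches an upright jar (predicted (145,217)). The two bowl estimates differ by 15 mm in y, so I'll refit the clean part of the arc with the known radius.

```bash
python3 - <<'E'
from h import *
from scipy.optimize import least_squares as ls
v=np.load("w5.npy");o=dict(tool_pos=v[:3],tcp_rot=v[3:]);W=cam("wrist",o)
h=cv2.cvtColor(cv2.imread("pics/w5.png"),cv2.COLOR_BGR2HSV)
m=((h[...,2]>150)&(h[...,1]<60)).astype(np.uint8);m[:100]=0;m[195:]=0;m[:,:240]=0;m[:,405:]=0
m=cv2.morphologyEx(m,cv2.MORPH_OPEN,np.ones((3,3)))
c=range(285,360,5);A=np.array([onz(W,(k,np.where(m[:,k])[0][0]),60)[:2] for k in c])
B=np.array([onz(W,(np.where(m[y])[0][k],y),60)[:2] for y in range(130,170,4) for k in(0,-1)])
print([int(np.where(m[:,k])[0][0]) for k in c],[(int(np.where(m[y])[0][0]),int(np.where(m[y])[0][-1])) for y in range(130,190,8)])
for P in(A,np.r_[A,B]):
    s=ls(lambda c:np.hypot(*(P-c).T)-65,[413,-360],loss='soft_l1');print(s.x,s.fun.std())
E
```

```text
[121, 118, 116, 114, 112, 111, 111, 111, 111, 111, 112, 113, 115, 117, 120] [(255, 368), (260, 375), (262, 379), (258, 383), (256, 386), (255, 396), (254, 387), (255, 386)]
[ 413.83201143 -365.02677177] 0.2315551939701441
[ 413.40480449 -365.10431056] 2.6939942593620687
```

```bash
python3 -c "
from plant import *
print(get_obs()['dq'].round(3));print(close_job())"
```

```text
[-0.002  0.002 -0.001  0.001 -0.001 -0.002]
the job is handed in; nothing more can be done
None
```

The job is handed in: the grating plate is held upright and still, tab up, over the middle of the white bowl, its lower edge about 101 mm above the rim; the jar stands on the worktop, the flap is laid back, and the slicing plate is still in its groove.

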